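# Set out crucibles and standard for a furnace run

## Task

Set out the parts for the next furnace run on the two dark tiles: on the square tile, lay the support ring in the middle and stand the tall crucible inside it; on the long tile, as seen from the robot, stand the squat crucible in the middle of the part left of the post with its lid seated on top, and stand the steel standard in the middle of the part right of the post. Leave the jar, the stopper and the brass fitting where they are, and tip nothing over.

Things in the scene. Friction and masses are not known exactly. Their poses are not given: they have to be found in the camera images.
- square_tile: Fixed dark grey setter tile lying flat on the bench, 90 x 90 mm, 10 mm thick. Origin: centre of its underside, on the bench; z up.
- long_tile: Fixed dark grey setter tile lying flat, 80 (x) x 200 (y) x 10 mm, with an upright steel post (12 mm diameter, 40 mm high above the tile) at its centre. Origin: centre of its underside; z up. Its yaw stays within 0.3 rad: +y is its left end seen from the robot. The middle of the part left of the post is at y = +53 mm in its frame, of the right part at y = -53 mm.
- support_ring: Loose white ceramic ring lying flat, 64 mm outer diameter, 46 mm bore right through, 16 mm high, 70 g. Origin: on its axis at the underside; z up.
- tall_crucible: Loose white ceramic beaker, open at the top, straight sides, 36 mm outer diameter, 56 mm high, wall 3 mm, 70 g, so it stands inside the ring's bore on the tile with 5 mm to spare all round. Origin: centre of its underside; z up.
- squat_crucible: Loose white ceramic dish with straight sides, open at the top, 60 mm outer diameter, 50 mm inner diameter, 32 mm high, 110 g. Origin: centre of its underside; z up.
- lid: Loose white ceramic lid: disc of 62 mm diameter with a round upright knob (16 mm diameter) on top and a 38 mm locating step below, on which it stands; 60 g. Origin: centre of the step's underside, z up; step 0 to 5 mm, disc 5 to 11 mm, knob 11 to 33 mm above it. Seated, the step is inside the squat crucible, the disc rests on the rim and the lid's origin is 27 mm above the dish's.
- standard: Loose steel reference weight, upright cylinder of 34 mm diameter and 36 mm high with a narrow neck and a small button (20 mm diameter) on top, 51 mm high overall, 260 g. Origin: centre of its underside; z up.
- jar: Bystander: small amber glass jar with black cap, 44 mm diameter, 55 mm high. Loose; leave it alone. Origin: centre of its underside.
- stopper: Bystander: black rubber stopper, cone of 42 mm diameter at the bench, 34 mm high. Loose; leave it alone. Origin: centre of its underside.
- fitting: Bystander: brass gas fitting, a 34 mm square block 30 mm high with a round stub to either side (74 mm over both, along its x) and a short steel stub on top, 48 mm high overall. Loose; leave it alone. Origin: centre of its underside.
There are look-alikes about, which are no part of the job. Leave any red look-alike of the tall_crucible alone. What is shaped like the support_ring but green is not meant.

How it is judged:
By the outcome, as a careful person would: the job done as asked, in the order asked, and still so for the second after the job is handed in, with the robot touching nothing.
It also fails if it takes over 118 s, if anything falls off the work surface, if the arm or the gripper's body presses on something with over 40 N, if the wrist force passes 120 N, or if a joint passes its speed limit or range.

## Robot

A 6-joint arm with a two-finger parallel gripper is mounted at the origin on the work surface. World frame = base frame: x ahead of the robot, y to its left, z up, the work surface at z = 0. Lengths are in m, angles in rad, forces in N, time in s.
With the tool pointing down it reaches from about 0.225 to 0.875 m from the base axis. Payload 3.4 kg.
Tool frame: the origin (TCP) lies at the very end of the fingers, on their centre line; the grasp point (between the pads) lies 19 mm behind it; z points along the fingers, y is the line along which they close (so a half turn about z gives the same grasp; the last joint's range is limited). The gripper opens to 85 mm and grips with 20 to 120 N. Pads are 22 mm wide; open, the fingers measure 114 mm over their backs; the gripper's body (76 mm by 85 mm) begins 54 mm behind the grasp point. The pads swing forward as they close: fully open they stand 13 mm farther back than shut.
Start: joints at [1.078, 0.276, 1.505, -0, 1.361, -0.121], TCP at [0.209, 0.536, 0.231] pointing down, gripper open.
Joint ranges: [-2.89, 2.89], [-0.75, 2.08], [0.22, 2.7], [-1.18, 4.32], [0.11, 2.71], [-2.7, 2.7]. Speed limits (rad/s): [2.57, 2.57, 3.14, 3.14, 3.14, 3.14].

## Interface

Orientations are given as a unit quaternion [w, x, y, z].
In Python, from rig import manip gives the robot as it stands. The module is installed in compiled form; this text tells all that it offers.
- The arm moves only by the tool play_rows, never from a script. Its argument "motion" is a list of rows, each a list of 5 numbers: the shift along the tool's x, y, z in units of 40 mm (1.0 is 40 mm), then the turn about the tool's z in units of 10 degrees (1.0 is 10 degrees), then the finger opening in mm, from 0 to 85.4. A call has 1 to 5 rows; each row is the pose to reach, as a shift and turn from the pose commanded when the call began, along the tool's axes at that moment; what a row does not reach only later rows make up. A row lasts 1/8 s, in which the tool goes at most 62.5 mm and 10.7 degrees, less where a joint would pass 70% of its speed; a pose out of reach is approached as far as the arm can. A call with a gripper value outside its range is refused whole. The fingers move at their own pace and stop on an object; "newtons" is the grip in N (left out, the last holds). Time passes only in rows, so rows that repeat a pose let the fingers close. It gives the time, the measured TCP pose, the force, the opening and the grip force at its end, in the units of the state.
- manip.get_state(): the state, without advancing time (a new reading comes with each control period).
- manip.get_image(name): name is "scene" or "top" or "wrist"; returns a dict with "img" (480x640x3 uint8, red, green, blue), "range_z" (480x640 float32, m along the optical axis (not along the pixel's ray), 0 where there is no reading), "fx", "fy", "cx", "cy" (pixels), "R" (3x3) and "t" (3): a world point X has camera coordinates R X + t. Camera axes: x right, y down, z forward; pixel columns grow to the right and rows downward; lengths in m; the calibration is good to about 2 mm. A picture is of the moment at which its call begins.
- manip.sign_off(): hands the job in; it is judged then, once.
The state is a dict: "clock": time; "qpos": joint angles; "qd": joint speeds; "effort": joint torques, N m; "position": TCP position; "ee_rot": TCP orientation; "contact_force": force on the tool from outside, world axes, zero at the start; "moment": the same for the moment, N m; "width": finger opening in m; "gripper_force": force on a finger pad.
Only numpy, scipy, OpenCV 4.12 (cv2) and the standard library are available. Lean on these libraries where they do the work, as an engineer would, in place of code of your own. Each camera call takes 0.05 s, during which the arm holds its last target. There are 200 camera calls.

## Working session

There is one attempt and no reset: what is moved stays moved. The work goes in short steps, Python scripts to look and compute and a tool call to move; the robot and the scene stay as the last step left them, time stands still between calls to the robot, and variables do not carry over. Pictures are saved under pics/ and viewed, at most 14 in all, crops included, and the job is handed in when it is done.

Besides the shell and the picture viewer there is one more tool, called after "Emit:" by a JSON object that holds its "method" and its "body", one argument or row to a line. play_rows: Moves the arm, as the interface text tells. Its arguments: {"type":"object","properties":{"motion":{"type":"array","items":{"type":"array","items":{"type":"number"}}},"newtons":{"type":"number"}},"required":["motion"]}

```bash
mkdir -p pics; cat > h.py <<'E'
from rig import manip
import numpy as np, cv2
def grab(n,fn=None):
    d=manip.get_image(n)
    if fn: cv2.imwrite('pics/'+fn,d['img'][:,:,::-1])
    return d
def ray(d,u,v):
    R=np.array(d['R']);t=np.array(d['t'])
    return -R.T@t, R.T@np.array([(u-d['cx'])/d['fx'],(v-d['cy'])/d['fy'],1.])
def onplane(d,u,v,z):
    c,r=ray(d,u,v); return c+r*(z-c[2])/r[2]
def cloud(d):
    v,u=np.mgrid[:480,:640]; z=d['range_z']
    P=np.stack([(u-d['cx'])/d['fx']*z,(v-d['cy'])/d['fy']*z,z],-1)
    W=(P-np.array(d['t']))@np.array(d['R']); W[z==0]=np.nan
    return W
E
python3 - <<'E'
from h import *
import pickle
D={n:grab(n,n+'0.png') for n in('top','scene')}
pickle.dump(D,open('d0.pkl','wb'))
for n,d in D.items():
    print(n,d['fx'],-np.array(d['R']).T@d['t'],np.array(d['R']).round(3).tolist())
s=manip.get_state();print(s['clock'],s['position'],s['ee_rot'],s['width'])
E
```

```text
top 473.3045560606373 [ 0.35113815 -0.01835773  0.90383687] [[-0.013, -1.0, -0.024], [-0.982, 0.017, -0.188], [0.188, 0.022, -0.982]]
scene 469.3257017848408 [ 1.35458744 -0.50625176  0.69826149] [[0.497, 0.868, 0.005], [0.487, -0.274, -0.829], [-0.718, 0.414, -0.559]]
0.1 [0.20869992 0.53528274 0.23052461] [-2.41233424e-04  1.84833212e-01  9.82769561e-01 -7.84991141e-04] 0.08558520611876062
```

View pics/top0.png

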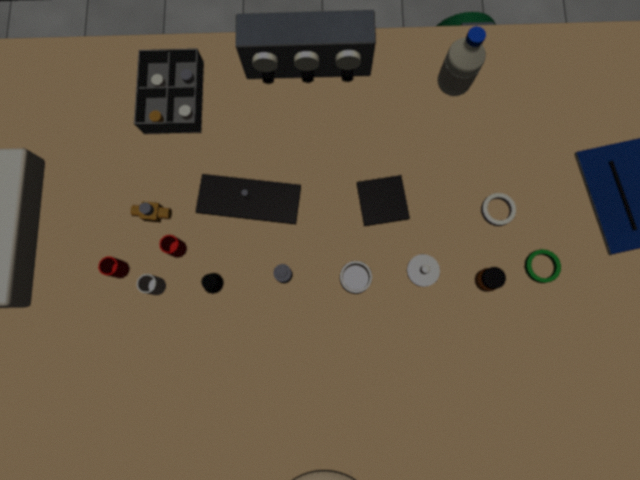

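View pics/scene0.png

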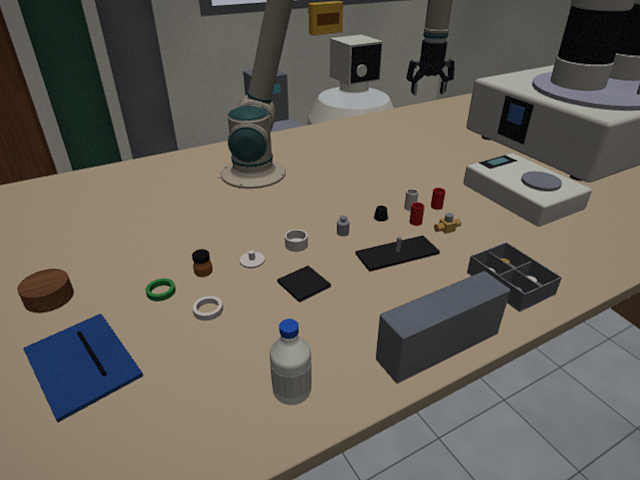

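```bash
cat > m0.py <<'E'
from h import *
import pickle
D=pickle.load(open('d0.pkl','rb'));d=D['top'];W=cloud(d);Ws=cloud(D['scene'])
pts={'ring':(499,209,16),'tall':(147,284,56),'squat':(356,277,32),'lid':(424,270,33),'std':(283,273,51),'jar':(491,278,55),'stop':(213,282,34),'fit':(150,211,48),'redA':(109,266,56),'redB':(172,245,56)}
for k,(u,v,h) in pts.items():
    c=onplane(d,u,v,h/2e3)
    r=[]
    for w in (W,Ws):
        m=(np.hypot(w[...,0]-c[0],w[...,1]-c[1])<.048)&(w[...,2]>.006)
        p=w[m]
        z=np.percentile(p[:,2],97) if len(p) else 0
        q=p[p[:,2]>z-.006] if len(p) else p
        if len(q)<4: r.append(None);continue
        (e,rad)=cv2.minEnclosingCircle(q[:,:2].astype(np.float32))
        r.append((len(q),round(z*1e3,1),np.round(np.array(e)*1e3,1).tolist(),round(rad*2e3,1)))
    print(k,r)
g=cv2.cvtColor(d['img'],cv2.COLOR_RGB2GRAY)
for n,(a,b,x,y) in {'sq':(350,415,170,230),'long':(190,308,170,228)}.items():
    m=(g[x:y,a:b]<60).astype(np.uint8); m=cv2.morphologyEx(m,cv2.MORPH_CLOSE,np.ones((7,7)))
    cs,_=cv2.findContours(m,0,2,offset=(a,x)); c=max(cs,key=cv2.contourArea)
    P=np.array([onplane(d,*p[0],.010)[:2] for p in c]).astype(np.float32)*1e3
    print(n,cv2.minAreaRect(P), 'zdepth',[np.nanmedian(w[...,2][(abs(w[...,0]-P[:,0].mean()/1e3)<.03)&(abs(w[...,1]-P[:,1].mean()/1e3)<.03)]).round(4) for w in (W,Ws)])
print('bench z',[np.nanmedian(w[...,2][(abs(w[...,0]-.25)<.03)&(abs(w[...,1])<.03)]) for w in (W,Ws)])
E
python3 m0.py
python3 - <<'E'
import cv2,numpy as np
a=cv2.imread('pics/top0.png');b=cv2.imread('pics/scene0.png')
A=cv2.resize(a[190:310,90:250],(400,300),interpolation=3);B=cv2.resize(b[175:265,360:480],(400,300),interpolation=3)
C=cv2.resize(a[180:300,450:610],(400,300),interpolation=3);E=cv2.resize(b[235:325,135:255],(400,300),interpolation=3)
cv2.imwrite('pics/crop.png',np.vstack([np.hstack([A,B]),np.hstack([C,E])]))
E
```

```text
ring [(413, np.float64(17.8), [573.4, -344.2], 64.3), (281, np.float64(19.3), [575.2, -343.9], 65.1)]
tall [(125, np.float64(56.4), [435.8, 315.1], 36.7), (52, np.float64(58.4), [437.2, 315.9], 39.9)]
squat [(255, np.float64(33.5), [444.8, -65.7], 60.0), (117, np.float64(35.0), [447.3, -66.0], 63.6)]
lid [(62, np.float64(32.9), [457.3, -194.2], 15.8), (28, np.float64(34.5), [459.5, -192.7], 18.9)]
std [(93, np.float64(52.0), [453.9, 70.6], 19.8), (31, np.float64(53.3), [455.5, 71.4], 24.1)]
jar [(397, np.float64(57.2), [436.8, -311.1], 40.5), (154, np.float64(58.3), [439.8, -312.1], 42.6)]
stop [(215, np.float64(35.3), [439.2, 205.6], 31.8), (60, np.float64(37.1), [442.6, 204.7], 33.8)]
fit [(110, np.float64(48.3), [579.1, 328.2], 23.8), (41, np.float64(50.2), [582.7, 327.9], 22.7)]
redA [(125, np.float64(56.6), [469.6, 387.7], 36.7), (56, np.float64(58.2), [471.7, 386.1], 40.6)]
redB [(117, np.float64(56.4), [507.5, 277.5], 36.9), (62, np.float64(58.2), [511.3, 278.4], 39.5)]
sq ((596.087646484375, -123.5194091796875), (90.63450622558594, 89.68444061279297), 8.021537780761719) zdepth [np.float64(0.0092), np.float64(0.0111)]
long ((604.4248046875, 139.17889404296875), (199.1998748779297, 80.6365966796875), 82.1495361328125) zdepth [np.float64(0.0091), np.float64(0.0113)]
bench z [np.float64(-0.00030319609946121107), np.float64(0.0018350863155082026)]
```

View pics/crop.png

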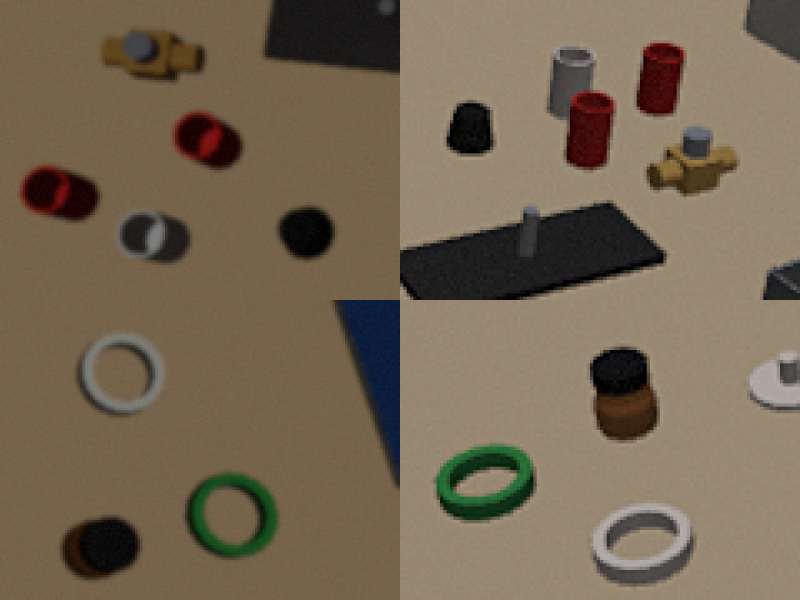

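White ring at (499,209) is the support ring, since the other ring at (543,266) is green. White beaker at (147,284) is the tall crucible, since (109,266) and (172,245) are red. The crop confirms both, everything is upright, and the two views agree on heights and positions to 2-3 mm.

```bash
cat >> h.py <<'E'
from scipy.spatial.transform import Rotation as Ro
def go(x,y,z,ang=None):
    "target mm, ang = world angle (deg) of tool y, mod 180; prints units"
    s=manip.get_state();q=s['ee_rot'];R=Ro.from_quat([q[1],q[2],q[3],q[0]])
    d=R.inv().apply(np.array([x,y,z])/1e3-s['position'])/.04
    a0=np.degrees(np.arctan2(*R.as_matrix()[1::-1,1])); t=0
    if ang is not None: t=-(((ang-a0)+90)%180-90)/10
    print('pos',(s['position']*1e3).round(1),'yang %.1f'%a0,'j6 %.2f'%s['qpos'][5],'w %.1f'%(s['width']*1e3),'-> shift',d.round(3),'turn %.2f'%t,'F',np.round(s['contact_force'],1),'t %.2f'%s['clock'])
E
python3 -c "
from h import *
go(574,-344,150);go(574,-344,150,0)"
```

```text
pos [208.7 535.3 230.5] yang 68.7 j6 -0.12 w 85.6 -> shift [-16.495 -17.159   2.038] turn 0.00 F [-0.2 -0.7 -0.2] t 0.10
pos [208.7 535.3 230.5] yang 68.7 j6 -0.12 w 85.6 -> shift [-16.495 -17.159   2.038] turn 6.87 F [-0.2 -0.7 -0.2] t 0.10
```

Emit:
{"method": "play_rows", "body": {
  "motion": [
    [-16.5, -17.16, 2.0, 8, 85],
    [-16.5, -17.16, 2.0, 8, 85],
    [-16.5, -17.16, 2.0, 8, 85],
    [-16.5, -17.16, 2.0, 8, 85],
    [-16.5, -17.16, 2.0, 8, 85]
  ],
  "newtons": 30
}}

```text
clock: 0.72
position: [0.3287, 0.2464, 0.2049]
ee_rot: [0.0, 0.611, 0.792, 0.0]
contact_force: [0.8, 0.3, 1.0]
width: 0.0849
gripper_force: 0.0
```

```bash
python3 -c "
from h import *
go(574,-344,150,-11)"
```

```text
pos [328.7 246.4 204.9] yang 14.7 j6 0.22 w 84.9 -> shift [-15.831   2.193   1.374] turn 2.57 F [0.8 0.3 1. ] t 0.72
```

Emit:
{"method": "play_rows", "body": {
  "motion": [
    [-15.83, 2.19, 1.37, 2.5, 85],
    [-15.83, 2.19, 1.37, 2.5, 85],
    [-15.83, 2.19, 1.37, 2.5, 85],
    [-15.83, 2.19, 1.37, 2.5, 85],
    [-15.83, 2.19, 1.37, 2.5, 85]
  ]
}}

```text
clock: 1.35
position: [0.4497, -0.0407, 0.1782]
ee_rot: [-0.0, 0.766, 0.642, 0.0]
contact_force: [-0.1, 0.5, -0.9]
width: 0.0854
gripper_force: 0.0
```

```bash
python3 -c "
from h import *
go(574,-344,150)"
```

```text
pos [449.7 -40.7 178.2] yang -10.1 j6 -0.07 w 85.4 -> shift [-6.924  4.382  0.702] turn 0.00 F [-0.1  0.5 -0.9] t 1.35
```

Emit:
{"method": "play_rows", "body": {
  "motion": [
    [-6.92, 4.38, 0.7, 0, 85],
    [-6.92, 4.38, 0.7, 0, 85],
    [-6.92, 4.38, 0.7, 0, 85],
    [-6.92, 4.38, 0.7, 0, 85],
    [-6.92, 4.38, 0.7, 0, 85]
  ]
}}

```text
clock: 1.98
position: [0.568, -0.3286, 0.1511]
ee_rot: [-0.0, 0.766, 0.643, 0.0]
contact_force: [0.7, 0.2, 0.6]
width: 0.0848
gripper_force: 0.0
```

Emit:
{"method": "play_rows", "body": {
  "motion": [
    [0, 0, 0, 0, 85],
    [0, 0, 0, 0, 85]
  ]
}}

```text
clock: 2.22
position: [0.5668, -0.3261, 0.1508]
ee_rot: [-0.001, 0.766, 0.642, -0.0]
contact_force: [0.4, 1.4, 0.4]
width: 0.085
gripper_force: 0.0
```

```bash
python3 -c "
from h import *
go(574,-344,10)
d=grab('wrist','w1.png');print(d['fx'],-np.array(d['R']).T@d['t'],np.array(d['R']).round(2).tolist())"
```

```text
pos [ 566.8 -326.1  150.8] yang -10.1 j6 -0.45 w 85.0 -> shift [-0.415  0.262  3.518] turn 0.00 F [0.4 1.4 0.4] t 2.23
414.5994742165391 [ 0.57786551 -0.25840919  0.29278979] [[0.98, -0.18, -0.0], [-0.17, -0.95, 0.27], [-0.05, -0.27, -0.96]]
```

View pics/w1.png

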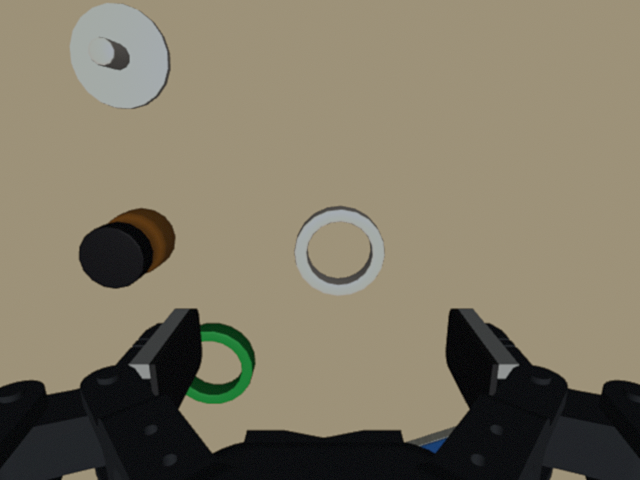

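The wrist view shows the white ring at about (340,250) between the open fingers. The jar, the green ring and the lid sit well to the side.

```bash
cat >> h.py <<'E'
def white(d,x,y,z,rad,lo=120):
    "white blob near (x,y,z) mm: min enclosing circle of its points on plane z"
    R=np.array(d['R']);p=R@(np.array([x,y,z])/1e3)+d['t'];u,v=d['fx']*p[0]/p[2]+d['cx'],d['fy']*p[1]/p[2]+d['cy']
    h=cv2.cvtColor(d['img'],cv2.COLOR_RGB2HSV);m=((h[...,1]<45)&(h[...,2]>lo)).astype(np.uint8)
    m2=np.zeros_like(m);cv2.circle(m2,(int(u),int(v)),int(d['fx']*rad/1e3/p[2]),1,-1);m&=m2
    cs,_=cv2.findContours(m,0,1);c=max(cs,key=cv2.contourArea)
    P=np.array([onplane(d,*q[0],z/1e3)[:2] for q in c])*1e3
    e=cv2.fitEllipse(P.astype(np.float32));W=cloud(d)[m>0]
    print('px',c[:,0].mean(0).round(),'ellipse',np.round(e[0],1),np.round(e[1],1),'depth top z',(np.nanpercentile(W[:,2],90)*1e3).round(1))
E
python3 -c "
from h import *
d=grab('wrist');white(d,574,-344,16,50)
go(574,-344,-2)"
```

```text
px [339. 253.] ellipse [ 572.8 -344.4] [62.1 62.5] depth top z 16.1
pos [ 567.  -325.2  151.8] yang -10.0 j6 -0.45 w 84.8 -> shift [-0.435  0.257  3.844] turn 0.00 F [ 0.1 -0.2 -0.3] t 2.33
```

Emit:
{"method": "play_rows", "body": {
  "motion": [
    [-0.44, 0.25, 0.5, 0, 85],
    [-0.44, 0.25, 1.7, 0, 85],
    [-0.44, 0.25, 2.7, 0, 85],
    [-0.44, 0.25, 3.3, 0, 85],
    [-0.44, 0.25, 3.78, 0, 85]
  ]
}}

```text
clock: 2.95
position: [0.5738, -0.3453, -0.0018]
ee_rot: [-0.001, 0.766, 0.643, -0.0]
contact_force: [0.1, -0.2, 0.0]
width: 0.0851
gripper_force: 0.0
```

Emit:
{"method": "play_rows", "body": {
  "motion": [
    [0, 0, 0, 0, 85],
    [0, 0, 0, 0, 55],
    [0, 0, 0, 0, 55],
    [0, 0, 0, 0, 55],
    [0, 0, 0, 0, 55]
  ],
  "newtons": 30
}}

```text
clock: 3.58
position: [0.5751, -0.3463, 0.0018]
ee_rot: [0.001, 0.766, 0.643, 0.0]
contact_force: [-0.2, 0.4, 4.8]
width: 0.0616
gripper_force: 33.3
```

```bash
python3 -c "
from h import *
go(573,-344,100)"
```

```text
pos [ 575.1 -346.3    1.8] yang -10.0 j6 -0.47 w 61.6 -> shift [ 0.046 -0.058 -2.456] turn 0.00 F [-0.2  0.4  4.8] t 3.58
```

Emit:
{"method": "play_rows", "body": {
  "motion": [
    [0, 0, 0, 0, 50],
    [0, 0, -0.3, 0, 50],
    [0, 0, -1.0, 0, 50],
    [0, 0, -2, 0, 50],
    [0, 0, -2, 0, 50]
  ],
  "newtons": 35
}}

```text
clock: 4.2
position: [0.5763, -0.3473, 0.0845]
ee_rot: [0.004, 0.766, 0.643, 0.001]
contact_force: [-0.4, -0.4, -0.6]
width: 0.0614
gripper_force: 38.9
```

```bash
python3 -c "
from h import *
go(596.5,-123.5,81,0)
d=grab('wrist','w2.png');s=manip.get_state()['position']*1e3
white(d,s[0],s[1],s[2]+14,55)"
```

```text
pos [ 576.3 -347.3   84.5] yang -10.0 j6 -0.47 w 61.4 -> shift [ 5.597 -0.477  0.066] turn -1.00 F [-0.4 -0.4 -0.6] t 4.20
px [324. 325.] ellipse [ 575.  -346.4] [62.6 63.3] depth top z 98.6
```

View pics/w2.png

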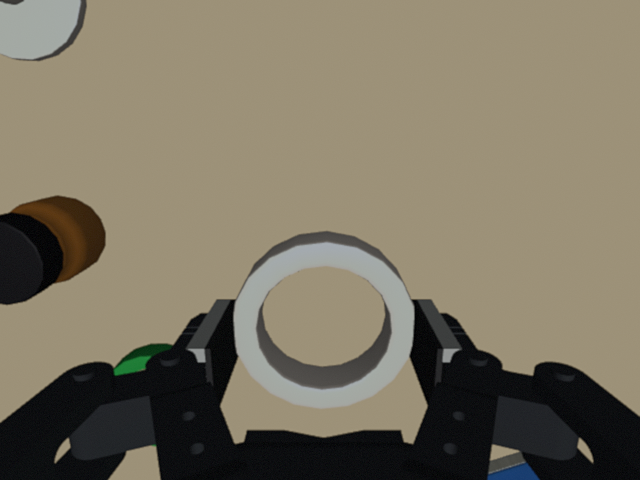

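Emit:
{"method": "play_rows", "body": {
  "motion": [
    [5.58, -0.5, 0, 0, 50],
    [5.58, -0.5, 0, 0, 50],
    [5.58, -0.5, 0, 0, 50],
    [5.58, -0.5, 0, 0, 50],
    [5.58, -0.5, 0, 0, 50]
  ]
}}

```text
clock: 4.88
position: [0.592, -0.1192, 0.0791]
ee_rot: [-0.002, 0.765, 0.644, -0.001]
contact_force: [0.5, -0.3, -1.7]
width: 0.0611
gripper_force: 38.8
```

```bash
cat >> h.py <<'E'
def tile(d,x,y,rad,z=10,thr=70):
    R=np.array(d['R']);p=R@(np.array([x,y,z])/1e3)+d['t'];u,v=d['fx']*p[0]/p[2]+d['cx'],d['fy']*p[1]/p[2]+d['cy']
    W=cloud(d);g=cv2.cvtColor(d['img'],cv2.COLOR_RGB2GRAY)
    m=((g<thr)&(abs(W[...,2]-.010)<.005)&(np.hypot(W[...,0]-x/1e3,W[...,1]-y/1e3)<rad/1e3)).astype(np.uint8)
    m=cv2.morphologyEx(m,cv2.MORPH_OPEN,np.ones((3,3)))
    vv,uu=np.nonzero(m);P=np.array([onplane(d,a,b,z/1e3)[:2] for a,b in zip(uu,vv)])*1e3
    print('tile',cv2.minAreaRect(P.astype(np.float32)),'px %.0f %.0f'%(uu.mean(),vv.mean()),'z',np.nanmedian(W[m>0][:,2]))
E
python3 -c "
from h import *
go(598,-124.5,81)
d=grab('wrist','w3.png')
tile(d,596.5,-123.5,75);s=manip.get_state()['position']*1e3
white(d,s[0],s[1],s[2]+14,50)"
```

```text
pos [ 592.  -119.2   79.1] yang -9.8 j6 -0.14 w 61.1 -> shift [-0.106  0.17  -0.049] turn 0.00 F [ 0.5 -0.3 -1.7] t 4.88
tile ((596.2532348632812, -122.31288146972656), (88.56781005859375, 89.32379913330078), 7.864137172698975) px 334 254 z 0.009289051785155288
px [323. 325.] ellipse [ 590.8 -117. ] [61.6 62.2] depth top z 93.2
```

View pics/w3.png

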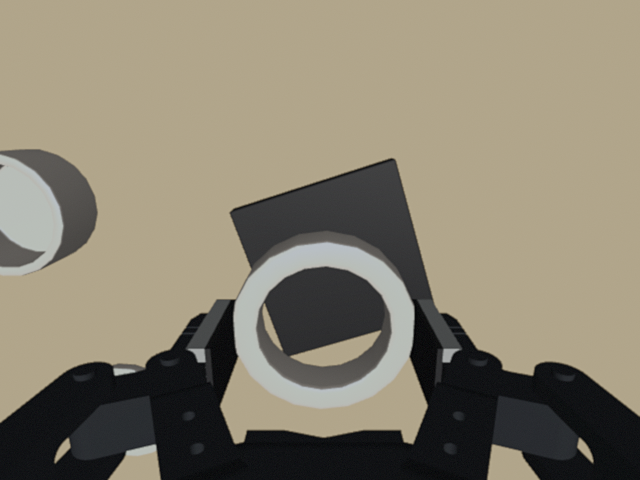

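Emit:
{"method": "play_rows", "body": {
  "motion": [
    [-0.12, 0.16, 0.3, 0, 50],
    [-0.12, 0.16, 1.0, 0, 50],
    [-0.12, 0.16, 1.4, 0, 50],
    [-0.12, 0.16, 1.55, 0, 50],
    [-0.12, 0.16, 1.55, 0, 50]
  ]
}}

```text
clock: 5.55
position: [0.5989, -0.1289, 0.0182]
ee_rot: [-0.0, 0.766, 0.642, -0.0]
contact_force: [-0.0, 0.5, -0.5]
width: 0.0615
gripper_force: 38.8
```

```bash
python3 -c "
from h import *
go(598,-124.5,12)
d=grab('wrist')
s=manip.get_state()['position']*1e3
tile(d,596.5,-123.5,75);white(d,s[0],s[1],s[2]+14,50)"
```

```text
pos [ 598.9 -128.9   18.2] yang -10.1 j6 -0.15 w 61.5 -> shift [ 0.104 -0.042  0.154] turn 0.00 F [-0.   0.5 -0.5] t 5.55
tile ((596.5068359375, -122.21587371826172), (88.30170440673828, 89.13372802734375), 7.906370639801025) px 307 266 z 0.00928804915085154
px [324. 325.] ellipse [ 597.8 -126.5] [61.5 62.2] depth top z 32.3
```

Emit:
{"method": "play_rows", "body": {
  "motion": [
    [0.085, -0.05, 0, 0, 50],
    [0.085, -0.05, 0, 0, 50],
    [0.085, -0.05, 0.08, 0, 50],
    [0.085, -0.05, 0.14, 0, 50],
    [0.085, -0.05, 0.16, 0, 50]
  ]
}}

```text
clock: 6.22
position: [0.5975, -0.1246, 0.0119]
ee_rot: [-0.0, 0.766, 0.643, -0.0]
contact_force: [-1.1, -0.4, -0.0]
width: 0.0609
gripper_force: 39.0
```

```bash
python3 -c "
from h import *
go(598,-124.5,12)
d=grab('wrist')
s=manip.get_state()['position']*1e3
white(d,s[0],s[1],s[2]+14,50)"
```

```text
pos [ 597.5 -124.6   11.9] yang -10.0 j6 -0.14 w 60.9 -> shift [ 0.005  0.013 -0.002] turn 0.00 F [-1.1 -0.4 -0. ] t 6.22
px [323. 325.] ellipse [ 596.3 -122.5] [61.7 62.4] depth top z 26.1
```

Emit:
{"method": "play_rows", "body": {
  "motion": [
    [0, 0, 0.02, 0, 60],
    [0, 0, 0.02, 0, 70],
    [0, 0, 0, 0, 85],
    [0, 0, 0, 0, 85],
    [0, 0, -0.3, 0, 85]
  ]
}}

```text
clock: 6.9
position: [0.5968, -0.1244, 0.0237]
ee_rot: [-0.001, 0.766, 0.643, -0.001]
contact_force: [0.1, -0.6, -0.7]
width: 0.0848
gripper_force: 0.0
```

Emit:
{"method": "play_rows", "body": {
  "motion": [
    [0, 0, -0.6, 0, 85],
    [0, 0, -2, 0, 85],
    [0, 0, -3, 0, 85],
    [0, 0, -3, 0, 85],
    [0, 0, -3, 0, 85]
  ]
}}

```text
clock: 7.52
position: [0.5971, -0.1245, 0.1442]
ee_rot: [-0.0, 0.766, 0.643, -0.0]
contact_force: [-0.2, -0.6, -0.7]
width: 0.085
gripper_force: 0.0
```

```bash
python3 -c "
from h import *
d=grab('wrist');tile(d,596.5,-123.5,75);white(d,596,-123,26,50)
go(436.5,315.5,150,0)"
```

```text
tile ((596.3096313476562, -122.55464172363281), (88.50605010986328, 89.08765411376953), 7.885110378265381) px 324 221 z 0.00930091018392655
px [324. 232.] ellipse [ 596.3 -122.9] [62.1 62.2] depth top z 26.0
pos [ 596.7 -124.4  143.3] yang -10.0 j6 -0.14 w 85.0 -> shift [10.133 -5.856 -0.15 ] turn -1.00 F [-0.5 -0.1  0.7] t 7.58
```

Emit:
{"method": "play_rows", "body": {
  "motion": [
    [10.13, -5.86, -0.15, -2.9, 60],
    [10.13, -5.86, -0.15, -2.9, 60],
    [10.13, -5.86, -0.15, -2.9, 60],
    [10.13, -5.86, -0.15, -2.9, 60],
    [10.13, -5.86, -0.15, -2.9, 60]
  ]
}}

```text
clock: 8.2
position: [0.4887, 0.1704, 0.1467]
ee_rot: [-0.001, 0.581, 0.814, -0.001]
contact_force: [0.5, 1.1, 0.0]
width: 0.0598
gripper_force: 0.0
```

```bash
python3 -c "
from h import *
go(436.5,315.5,150,19)"
```

```text
pos [488.7 170.4 146.7] yang 19.0 j6 -0.13 w 59.8 -> shift [ 3.856 -0.056 -0.079] turn -0.00 F [0.5 1.1 0. ] t 8.20
```

Emit:
{"method": "play_rows", "body": {
  "motion": [
    [3.7, -0.05, -0.1, 0, 60],
    [3.7, -0.05, -0.1, 0, 60],
    [3.7, -0.05, -0.1, 0, 60],
    [3.7, -0.05, -0.1, 0, 60],
    [3.7, -0.05, -0.1, 0, 60]
  ]
}}

```text
clock: 8.82
position: [0.4402, 0.3072, 0.1512]
ee_rot: [-0.0, 0.581, 0.814, -0.001]
contact_force: [0.1, 0.2, 1.1]
width: 0.0598
gripper_force: 0.0
```

```bash
python3 -c "
from h import *
d=grab('wrist','w4.png');white(d,436.5,315.5,56,26,100)
W=cloud(d);m=(np.hypot(W[...,0]-.4365,W[...,1]-.3155)<.03)&(W[...,2]>.05);print(cv2.minEnclosingCircle((W[m][:,:2]*1e3).astype(np.float32)),W[m][:,2].mean())
go(436.5,315.5,28)"
```

```text
px [324. 230.] ellipse [436. 316.] [35.1 35.3] depth top z 55.7
((436.48565673828125, 315.66827392578125), 29.992761611938477) 0.22220973231360347
pos [440.5 307.  151.4] yang 18.9 j6 0.15 w 60.2 -> shift [ 0.236 -0.021  3.085] turn 0.00 F [-0.6 -0.4  0.7] t 8.88
```

View pics/w4.png

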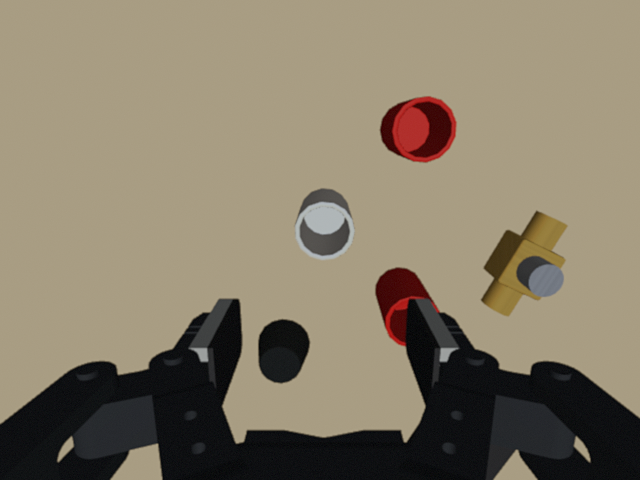

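Emit:
{"method": "play_rows", "body": {
  "motion": [
    [0.24, -0.03, 0.2, 0, 60],
    [0.24, -0.03, 1.2, 0, 60],
    [0.24, -0.03, 2.2, 0, 60],
    [0.24, -0.03, 2.8, 0, 60],
    [0.24, -0.03, 3.03, 0, 60]
  ]
}}

```text
clock: 9.5
position: [0.4353, 0.3159, 0.0292]
ee_rot: [-0.001, 0.581, 0.814, -0.002]
contact_force: [0.0, 0.4, 0.1]
width: 0.0599
gripper_force: 0.0
```

Emit:
{"method": "play_rows", "body": {
  "motion": [
    [0, 0, 0, 0, 50],
    [0, 0, 0, 0, 44],
    [0, 0, 0, 0, 38],
    [0, 0, 0, 0, 30],
    [0, 0, 0, 0, 30]
  ],
  "newtons": 30
}}

```text
clock: 10.12
position: [0.437, 0.3173, 0.0323]
ee_rot: [0.001, 0.581, 0.814, 0.001]
contact_force: [-0.1, 0.2, 7.0]
width: 0.0352
gripper_force: 30.0
```

Emit:
{"method": "play_rows", "body": {
  "motion": [
    [0, 0, 0, 0, 30],
    [0, 0, -0.3, 0, 30],
    [0, 0, -1.3, 0, 30],
    [0, 0, -2.4, 0, 30],
    [0, 0, -2.4, 0, 30]
  ]
}}

```text
clock: 10.75
position: [0.4387, 0.3183, 0.1312]
ee_rot: [0.002, 0.581, 0.814, 0.004]
contact_force: [0.6, 0.9, -0.3]
width: 0.0355
gripper_force: 30.2
```

```bash
python3 -c "
from h import *
go(596.3,-122.9,125,-11)
d=grab('wrist','w5.png');s=manip.get_state()['position']*1e3
white(d,s[0],s[1],s[2]+26,26,100)"
```

```text
pos [438.7 318.3 131.2] yang 19.0 j6 0.17 w 35.5 -> shift [-11.712   0.134   0.138] turn 3.00 F [ 0.6  0.9 -0.3] t 10.75
px [323. 351.] ellipse [437.6 317.4] [34.8 35. ] depth top z 155.0
```

View pics/w5.png

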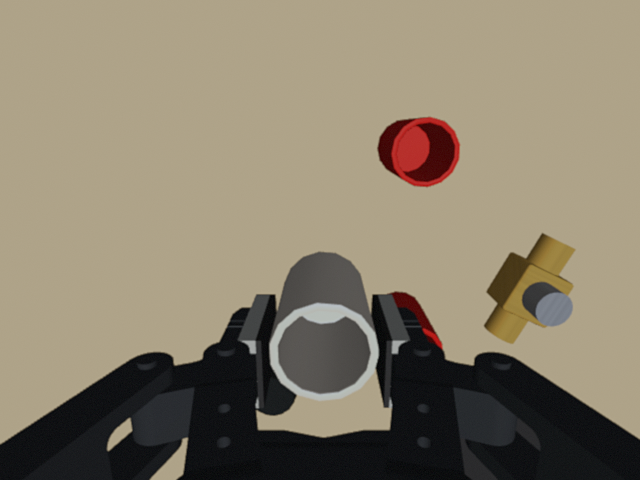

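Emit:
{"method": "play_rows", "body": {
  "motion": [
    [-11.71, 0.13, 0.1, 3, 30],
    [-11.71, 0.13, 0.1, 3, 30],
    [-11.71, 0.13, 0.1, 3, 30],
    [-11.71, 0.13, 0.1, 3, 30],
    [-11.71, 0.13, 0.1, 3, 30]
  ]
}}

```text
clock: 11.42
position: [0.5405, 0.0207, 0.123]
ee_rot: [-0.001, 0.772, 0.636, -0.001]
contact_force: [1.0, 0.5, -0.5]
width: 0.0351
gripper_force: 30.2
```

```bash
python3 -c "
from h import *
go(597,-123.5,128,-11)"
```

```text
pos [540.5  20.7 123. ] yang -11.0 j6 0.10 w 35.1 -> shift [-3.269  2.075 -0.132] turn -0.00 F [ 1.   0.5 -0.5] t 11.43
```

Emit:
{"method": "play_rows", "body": {
  "motion": [
    [-3.15, 2.05, 0, 0, 30],
    [-3.15, 2.05, 0, 0, 30],
    [-3.15, 2.05, 0, 0, 30],
    [-3.15, 2.05, 0, 0, 30],
    [-3.15, 2.05, 0, 0, 30]
  ]
}}

```text
clock: 12.05
position: [0.5963, -0.1152, 0.1234]
ee_rot: [-0.002, 0.772, 0.636, -0.0]
contact_force: [-0.4, 0.8, -0.7]
width: 0.0354
gripper_force: 30.2
```

Emit:
{"method": "play_rows", "body": {
  "motion": [
    [0, 0, 0, 0, 30],
    [0, 0, 0, 0, 30]
  ]
}}

```text
clock: 12.3
position: [0.5973, -0.1155, 0.1246]
ee_rot: [-0.0, 0.771, 0.637, 0.0]
contact_force: [0.7, 0.3, 0.5]
width: 0.0353
gripper_force: 30.2
```

```bash
python3 -c "
from h import *
go(597,-123.5,42)
d=grab('wrist');s=manip.get_state()['position']*1e3
white(d,s[0],s[1],s[2]+24,26,100);white(d,596.3,-122.9,26,40)"
```

```text
pos [ 597.3 -115.5  124.6] yang -10.9 j6 -0.11 w 35.3 -> shift [-0.199  0.03   2.064] turn 0.00 F [0.7 0.3 0.5] t 12.30
px [323. 351.] ellipse [ 595.7 -116.2] [34.8 35.1] depth top z 148.3
px [328. 241.] ellipse [ 596.4 -122.6] [57.9 58.2] depth top z 147.1
```

Emit:
{"method": "play_rows", "body": {
  "motion": [
    [-0.16, 0.04, 0.2, 0, 30],
    [-0.16, 0.04, 0.9, 0, 30],
    [-0.16, 0.04, 1.3, 0, 30],
    [-0.16, 0.04, 1.45, 0, 30],
    [-0.16, 0.04, 1.45, 0, 30]
  ]
}}

```text
clock: 12.98
position: [0.598, -0.1235, 0.0661]
ee_rot: [-0.0, 0.772, 0.636, -0.0]
contact_force: [-0.4, -0.6, 0.5]
width: 0.0353
gripper_force: 30.2
```

```bash
python3 -c "
from h import *
go(597,-123.5,42)
d=grab('wrist','w6.png');s=manip.get_state()['position']*1e3
white(d,s[0],s[1],s[2]+24,26,100)"
```

```text
pos [ 598.  -123.5   66.1] yang -11.0 j6 -0.13 w 35.3 -> shift [-0.006 -0.024  0.602] turn 0.00 F [-0.4 -0.6  0.5] t 12.97
px [323. 351.] ellipse [ 596.4 -123.9] [34.6 35. ] depth top z 89.8
```

View pics/w6.png

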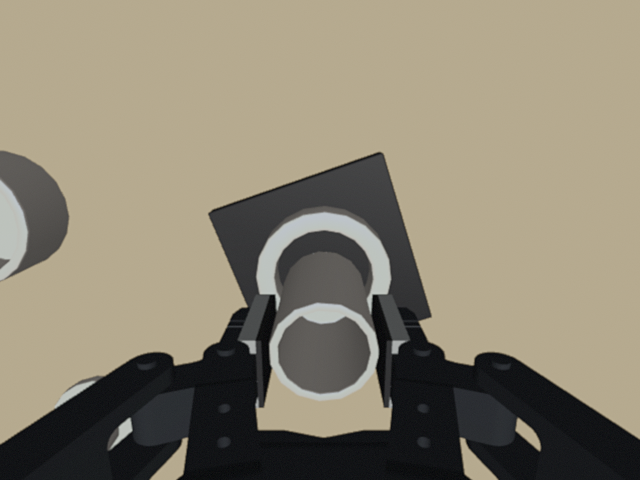

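The crucible at (323,351) is upright over the ring at about (323,270), and the centres match to about 1 mm.

Emit:
{"method": "play_rows", "body": {
  "motion": [
    [0.02, 0, 0.15, 0, 30],
    [0.02, 0, 0.35, 0, 30],
    [0.02, 0, 0.5, 0, 30],
    [0.02, 0, 0.57, 0, 30],
    [0.02, 0, 0.59, 0, 30]
  ]
}}

```text
clock: 13.65
position: [0.598, -0.1226, 0.0425]
ee_rot: [-0.0, 0.772, 0.636, -0.0]
contact_force: [-0.7, 0.2, -0.9]
width: 0.0352
gripper_force: 30.2
```

```bash
python3 -c "
from h import *
go(597,-123.5,42)
d=grab('wrist');s=manip.get_state()['position']*1e3
white(d,s[0],s[1],s[2]+24,26,100)"
```

```text
pos [ 598.  -122.6   42.5] yang -11.0 j6 -0.12 w 35.2 -> shift [-0.027 -0.021  0.011] turn 0.00 F [-0.7  0.2 -0.9] t 13.65
px [323. 351.] ellipse [ 596.4 -123.3] [34.8 35.2] depth top z 66.3
```

Emit:
{"method": "play_rows", "body": {
  "motion": [
    [0, 0, 0.02, 0, 40],
    [0, 0, 0.02, 0, 50],
    [0, 0, 0, 0, 60],
    [0, 0, 0, 0, 60],
    [0, 0, -0.3, 0, 60]
  ]
}}

```text
clock: 14.32
position: [0.5973, -0.1224, 0.0544]
ee_rot: [-0.001, 0.772, 0.636, -0.001]
contact_force: [0.3, 1.1, -0.2]
width: 0.0599
gripper_force: 0.0
```

Emit:
{"method": "play_rows", "body": {
  "motion": [
    [0, 0, -1.2, 0, 60],
    [0, 0, -2.4, 0, 60],
    [0, 0, -2.4, 0, 85],
    [0, 0, -2.4, 0, 85]
  ]
}}

```text
clock: 14.82
position: [0.5978, -0.1225, 0.151]
ee_rot: [0.0, 0.772, 0.636, 0.0]
contact_force: [-0.4, 0.6, -1.0]
width: 0.0854
gripper_force: 0.0
```

```bash
python3 -c "
from h import *
d=grab('wrist','w7.png');white(d,596.4,-123,66,20,100);tile(d,596,-123,75)
go(446,-66,140,-8)"
```

```text
px [324. 253.] ellipse [ 596.2 -124. ] [34.6 37.7] depth top z 65.7
tile ((596.3309936523438, -122.5147705078125), (88.51248168945312, 89.07276916503906), 7.922235488891602) px 324 217 z 0.009288992037506792
pos [ 597.3 -122.3  150. ] yang -11.0 j6 -0.12 w 84.8 -> shift [ 0.66  -3.981  0.258] turn -0.30 F [ 0.7  0.2 -0. ] t 14.88
```

Emit:
{"method": "play_rows", "body": {
  "motion": [
    [0.66, -3.9, 0.2, -0.3, 85],
    [0.66, -3.9, 0.2, -0.3, 85],
    [0.66, -3.9, 0.2, -0.3, 85],
    [0.66, -3.9, 0.2, -0.3, 85]
  ]
}}

```text
clock: 15.38
position: [0.446, -0.0654, 0.1413]
ee_rot: [-0.002, 0.755, 0.656, -0.001]
contact_force: [0.2, -0.6, 0.6]
width: 0.0849
gripper_force: 0.0
```

```bash
python3 -c "
from h import *
d=grab('wrist');white(d,446,-66,32,50,100)
go(446,-66,6,-8)"
```

```text
px [325. 238.] ellipse [444.7 -65.1] [58.6 58.6] depth top z 31.5
pos [448.7 -66.4 141.9] yang -8.0 j6 -0.16 w 85.0 -> shift [-1.000e-03 -6.300e-02  3.398e+00] turn -0.00 F [ 0.3 -0.1 -0.3] t 15.43
```

Emit:
{"method": "play_rows", "body": {
  "motion": [
    [0, -0.06, 0.2, 0, 85],
    [0, -0.06, 1.4, 0, 85],
    [0, -0.06, 2.6, 0, 85],
    [0, -0.06, 3.2, 0, 85],
    [0, -0.06, 3.38, 0, 85]
  ]
}}

```text
clock: 16.05
position: [0.4472, -0.0666, 0.0053]
ee_rot: [-0.002, 0.755, 0.656, -0.001]
contact_force: [0.6, 0.0, 0.0]
width: 0.0848
gripper_force: 0.0
```

Emit:
{"method": "play_rows", "body": {
  "motion": [
    [0, 0, 0, 0, 80],
    [0, 0, 0, 0, 70],
    [0, 0, 0, 0, 62],
    [0, 0, 0, 0, 50],
    [0, 0, 0, 0, 50]
  ],
  "newtons": 40
}}

```text
clock: 16.68
position: [0.4483, -0.0668, 0.0089]
ee_rot: [0.001, 0.755, 0.656, 0.001]
contact_force: [-1.0, 0.4, 7.4]
width: 0.0587
gripper_force: 41.7
```

Emit:
{"method": "play_rows", "body": {
  "motion": [
    [0, 0, 0, 0, 50],
    [0, 0, -0.3, 0, 50],
    [0, 0, -1.2, 0, 50],
    [0, 0, -2.5, 0, 50],
    [0, 0, -2.5, 0, 50]
  ]
}}

```text
clock: 17.3
position: [0.451, -0.0675, 0.1119]
ee_rot: [0.004, 0.755, 0.656, 0.003]
contact_force: [0.4, 0.4, -1.2]
width: 0.0588
gripper_force: 43.7
```

```bash
python3 -c "
from h import *
d=grab('wrist');s=manip.get_state()['position']*1e3;white(d,s[0],s[1],s[2]+28,45,100)
go(613,191.5,106,-8)"
```

```text
px [331. 351.] ellipse [450.7 -66.1] [55.4 64.1] depth top z 134.5
pos [449.1 -66.9 109.8] yang -8.0 j6 -0.16 w 58.8 -> shift [6.969 3.157 0.107] turn -0.00 F [ 0.1 -0.2 -2.2] t 17.35
```

Emit:
{"method": "play_rows", "body": {
  "motion": [
    [6.9, 3.1, 0, 0, 50],
    [6.9, 3.1, 0, 0, 50],
    [6.9, 3.1, 0, 0, 50],
    [6.9, 3.1, 0, 0, 50],
    [6.9, 3.1, 0, 0, 50]
  ]
}}

```text
clock: 17.98
position: [0.6088, 0.1915, 0.1056]
ee_rot: [-0.001, 0.754, 0.656, -0.001]
contact_force: [1.2, -0.7, -1.2]
width: 0.0588
gripper_force: 43.6
```

Emit:
{"method": "play_rows", "body": {
  "motion": [
    [0, 0, 0, 0, 50],
    [0, 0, 0, 0, 50]
  ]
}}

```text
clock: 18.23
position: [0.6072, 0.1889, 0.1058]
ee_rot: [-0.001, 0.755, 0.656, -0.002]
contact_force: [0.0, -0.5, -1.5]
width: 0.0588
gripper_force: 43.7
```

```bash
python3 -c "
from h import *
d=grab('wrist','w8.png');s=manip.get_state()['position']*1e3;white(d,s[0],s[1],s[2]+25,45,100)
tile(d,605,139.5,115)
go(613,191.5,18,-8)"
```

```text
px [324. 338.] ellipse [606.2 192.2] [57.  57.5] depth top z 128.4
tile ((605.738525390625, 146.380859375), (188.22254943847656, 78.39663696289062), 82.13741302490234) px 338 231 z 0.009281086197921284
pos [607.3 188.4 106.3] yang -8.0 j6 0.33 w 58.7 -> shift [0.1   0.138 2.206] turn -0.00 F [ 0.2  0.1 -0.7] t 18.27
```

View pics/w8.png

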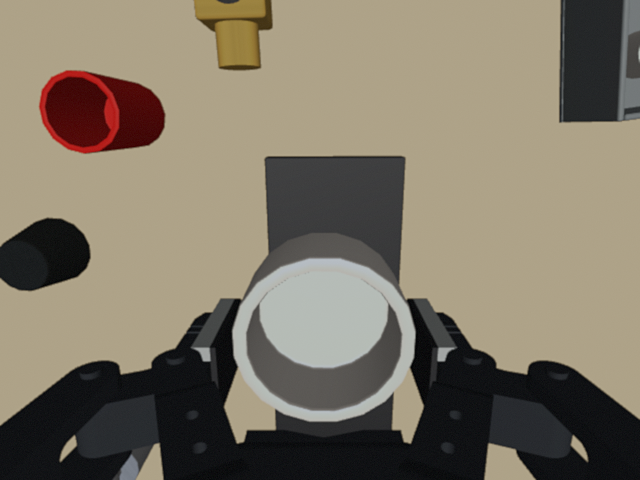

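Emit:
{"method": "play_rows", "body": {
  "motion": [
    [0.055, 0.14, 0.2, 0, 50],
    [0.055, 0.14, 1.0, 0, 50],
    [0.055, 0.14, 1.7, 0, 50],
    [0.055, 0.14, 2.0, 0, 50],
    [0.055, 0.14, 2.0, 0, 50]
  ]
}}

```text
clock: 18.9
position: [0.6143, 0.1901, 0.0268]
ee_rot: [-0.0, 0.755, 0.656, -0.001]
contact_force: [0.5, -0.4, -1.2]
width: 0.0591
gripper_force: 43.7
```

```bash
python3 -c "
from h import *
d=grab('wrist');s=manip.get_state()['position']*1e3;white(d,s[0],s[1],s[2]+23,45,100)
tile(d,605,139.5,115)
go(613,191.5,18,-8)"
```

```text
px [323. 339.] ellipse [613.2 192.6] [57.7 58.2] depth top z 49.4
tile ((610.482421875, 180.17221069335938), (121.42118835449219, 78.8194808959961), 82.28654479980469) px 320 258 z 0.00928533679526902
pos [615.2 190.4  27.9] yang -8.1 j6 0.33 w 58.8 -> shift [ 0.018 -0.058  0.247] turn -0.01 F [ 0.  -0.7 -1.1] t 18.95
```

Emit:
{"method": "play_rows", "body": {
  "motion": [
    [0.015, -0.025, 0.04, 0, 50],
    [0.015, -0.025, 0.1, 0, 50],
    [0.015, -0.025, 0.15, 0, 50],
    [0.015, -0.025, 0.19, 0, 50],
    [0.015, -0.025, 0.2, 0, 50]
  ]
}}

```text
clock: 19.58
position: [0.6138, 0.1916, 0.0194]
ee_rot: [-0.0, 0.755, 0.656, -0.0]
contact_force: [0.1, 0.1, -0.8]
width: 0.0587
gripper_force: 43.7
```

Emit:
{"method": "play_rows", "body": {
  "motion": [
    [0, 0, 0, 0, 62],
    [0, 0, 0, 0, 70],
    [0, 0, 0, 0, 85],
    [0, 0, 0, 0, 85],
    [0, 0, -0.3, 0, 85]
  ]
}}

```text
clock: 20.2
position: [0.6131, 0.1914, 0.0311]
ee_rot: [-0.001, 0.755, 0.656, -0.001]
contact_force: [0.2, -0.2, 0.2]
width: 0.0848
gripper_force: 0.0
```

Emit:
{"method": "play_rows", "body": {
  "motion": [
    [0, 0, -1.2, 0, 85],
    [0, 0, -2.4, 0, 85],
    [0, 0, -3, 0, 85],
    [0, 0, -3, 0, 85]
  ]
}}

```text
clock: 20.7
position: [0.6155, 0.1919, 0.1549]
ee_rot: [0.002, 0.755, 0.656, 0.003]
contact_force: [-0.5, 0.1, 0.4]
width: 0.0849
gripper_force: 0.0
```

```bash
python3 -c "
from h import *
d=grab('wrist');white(d,612,193,42,40,100);tile(d,605,139.5,115)
go(458.5,-193.5,150,-8)"
```

```text
px [320. 236.] ellipse [612.4 193.1] [58.8 59.1] depth top z 41.5
tile ((605.09619140625, 141.59716796875), (198.27239990234375, 78.27423095703125), 82.13834381103516) px 320 296 z 0.009327100335768534
pos [614.2 191.6 152.7] yang -8.0 j6 0.33 w 85.1 -> shift [-10.077  -2.512   0.054] turn -0.00 F [-0.6  0.9 -0.3] t 20.75
```

Emit:
{"method": "play_rows", "body": {
  "motion": [
    [-10.0, -2.5, 0, 0, 60],
    [-10.0, -2.5, 0, 0, 60],
    [-10.0, -2.5, 0, 0, 60],
    [-10.0, -2.5, 0, 0, 60],
    [-10.0, -2.5, 0, 0, 60]
  ]
}}

```text
clock: 21.38
position: [0.4945, -0.0993, 0.1499]
ee_rot: [-0.001, 0.755, 0.656, -0.001]
contact_force: [0.0, -0.2, 0.3]
width: 0.0598
gripper_force: 0.0
```

```bash
python3 -c "
from h import *
go(459,-194,150)"
```

```text
pos [494.5 -99.3 149.9] yang -8.0 j6 -0.20 w 59.8 -> shift [-2.468e+00 -5.500e-01 -2.000e-03] turn 0.00 F [ 0.  -0.2  0.3] t 21.38
```

Emit:
{"method": "play_rows", "body": {
  "motion": [
    [-2.4, -0.53, 0, 0, 45],
    [-2.4, -0.53, 0, 0, 45],
    [-2.4, -0.53, 0, 0, 45],
    [-2.4, -0.53, 0, 0, 45]
  ]
}}

```text
clock: 21.88
position: [0.4615, -0.1893, 0.1504]
ee_rot: [-0.001, 0.755, 0.656, -0.0]
contact_force: [0.5, -0.2, 0.1]
width: 0.0453
gripper_force: 0.0
```

```bash
cat >> h.py <<'E'
def high(d,x,y,rad,zmin,zmax=1):
    W=cloud(d);m=(np.hypot(W[...,0]-x/1e3,W[...,1]-y/1e3)<rad/1e3)&(W[...,2]>zmin/1e3)&(W[...,2]<zmax/1e3)
    e,r=cv2.minEnclosingCircle((W[m][:,:2]*1e3).astype(np.float32));print('high',np.round(e,1),'dia %.1f'%(2*r),'z %.1f'%(np.median(W[m][:,2])*1e3),m.sum())
E
python3 -c "
from h import *
d=grab('wrist');high(d,458.5,-193.5,18,31,36);white(d,458.5,-193.5,11,50)
go(459,-194,15)"
```

```text
high [ 457.1 -193.9] dia 15.6 z 32.2 390
px [321. 234.] ellipse [ 457.1 -193.8] [61.2 61.3] depth top z 11.5
pos [ 461.9 -189.   150.7] yang -8.0 j6 -0.39 w 45.3 -> shift [-0.137 -0.049  3.391] turn 0.00 F [ 0.  -0.6 -0.8] t 21.93
```

Emit:
{"method": "play_rows", "body": {
  "motion": [
    [-0.15, -0.07, 0.2, 0, 45],
    [-0.15, -0.07, 1.4, 0, 45],
    [-0.15, -0.07, 2.6, 0, 45],
    [-0.15, -0.07, 3.2, 0, 45],
    [-0.15, -0.07, 3.36, 0, 45]
  ]
}}

```text
clock: 22.55
position: [0.4573, -0.1943, 0.0153]
ee_rot: [-0.002, 0.754, 0.656, -0.001]
contact_force: [0.4, 0.4, 1.3]
width: 0.045
gripper_force: 0.0
```

Emit:
{"method": "play_rows", "body": {
  "motion": [
    [0, 0, 0, 0, 35],
    [0, 0, 0, 0, 25],
    [0, 0, 0, 0, 18],
    [0, 0, 0, 0, 8],
    [0, 0, 0, 0, 8]
  ],
  "newtons": 35
}}

```text
clock: 23.18
position: [0.4593, -0.1961, 0.0182]
ee_rot: [0.001, 0.755, 0.656, 0.0]
contact_force: [-0.5, 0.5, 6.1]
width: 0.0144
gripper_force: 34.2
```

Emit:
{"method": "play_rows", "body": {
  "motion": [
    [0, 0, 0, 0, 8],
    [0, 0, -0.3, 0, 8],
    [0, 0, -1.2, 0, 8],
    [0, 0, -2.5, 0, 8],
    [0, 0, -2.5, 0, 8]
  ]
}}

```text
clock: 23.8
position: [0.4614, -0.1974, 0.1216]
ee_rot: [0.005, 0.755, 0.656, 0.002]
contact_force: [0.2, 0.3, -1.4]
width: 0.0142
gripper_force: 34.2
```

```bash
python3 -c "
from h import *
d=grab('wrist','w9.png');s=manip.get_state()['position']*1e3;white(d,s[0],s[1],s[2]-4,45,100)
go(613.5,192,116,-8)"
```

```text
px [324. 283.] ellipse [ 461.1 -189. ] [50.3 58.3] depth top z 135.1
pos [ 459.8 -196.4  119.4] yang -8.0 j6 -0.40 w 14.7 -> shift [10.152  2.451  0.077] turn -0.00 F [ 0.6  0.2 -0.6] t 23.85
```

View pics/w9.png

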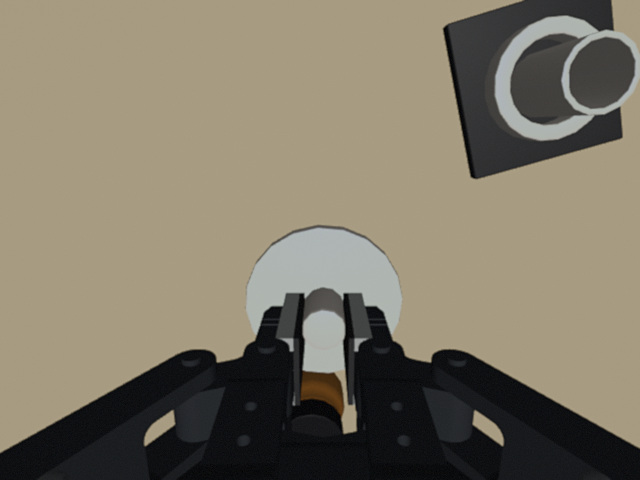

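Emit:
{"method": "play_rows", "body": {
  "motion": [
    [10.0, 2.4, 0, 0, 8],
    [10.0, 2.4, 0, 0, 8],
    [10.0, 2.4, 0, 0, 8],
    [10.0, 2.4, 0, 0, 8],
    [10.0, 2.4, 0, 0, 8]
  ]
}}

```text
clock: 24.48
position: [0.5725, 0.0968, 0.1157]
ee_rot: [-0.001, 0.755, 0.656, -0.001]
contact_force: [1.3, -0.4, 0.3]
width: 0.0144
gripper_force: 34.2
```

```bash
python3 -c "
from h import *
go(613.5,191.5,116)"
```

```text
pos [572.5  96.8 115.7] yang -8.0 j6 0.19 w 14.4 -> shift [ 2.486  0.685 -0.012] turn 0.00 F [ 1.3 -0.4  0.3] t 24.48
```

Emit:
{"method": "play_rows", "body": {
  "motion": [
    [2.42, 0.66, 0, 0, 8],
    [2.42, 0.66, 0, 0, 8],
    [2.42, 0.66, 0, 0, 8],
    [2.42, 0.66, 0, 0, 8],
    [2.42, 0.66, 0, 0, 8]
  ]
}}

```text
clock: 25.1
position: [0.612, 0.1859, 0.1166]
ee_rot: [-0.0, 0.755, 0.655, -0.001]
contact_force: [0.2, 0.2, -0.5]
width: 0.0141
gripper_force: 34.3
```

```bash
cat >> h.py <<'E'
def lidpos(d,x,y,ztop):
    "knob top circle, and disc edge, each on its plane"
    W=cloud(d);near=np.hypot(W[...,0]-x/1e3,W[...,1]-y/1e3)<.05
    for n,z,r in(('knob',ztop,.012),('disc',ztop-22,.045)):
        h=cv2.cvtColor(d['img'],cv2.COLOR_RGB2HSV)
        m=(near&(abs(W[...,2]*1e3-z)<4)&(np.hypot(W[...,0]-x/1e3,W[...,1]-y/1e3)<r)&(h[...,2]>120)).astype(np.uint8)
        cs,_=cv2.findContours(m,0,1);c=max(cs,key=cv2.contourArea);zz=np.median(W[m>0][:,2])
        P=np.array([onplane(d,*q[0],zz)[:2] for q in c])*1e3
        print(n,np.round(cv2.minEnclosingCircle(P.astype(np.float32))[0],1),'dia %.1f'%(2*cv2.minEnclosingCircle(P.astype(np.float32))[1]),'z %.1f'%(zz*1e3))
E
python3 -c "
from h import *
d=grab('wrist','w10.png');s=manip.get_state()['position']*1e3
lidpos(d,s[0],s[1],s[2]+15)
go(613.5,191.5,116)"
```

```text
knob [610.8 188.1] dia 15.1 z 130.5
disc [610.7 188.1] dia 61.4 z 108.6
pos [612.2 185.8 116.9] yang -8.1 j6 0.33 w 14.7 -> shift [0.144 0.012 0.024] turn 0.00 F [ 0.4  0.6 -0.8] t 25.15
```

Emit:
{"method": "play_rows", "body": {
  "motion": [
    [0.13, 0.025, 0.2, 0, 8],
    [0.13, 0.025, 0.8, 0, 8],
    [0.13, 0.025, 1.15, 0, 8],
    [0.13, 0.025, 1.25, 0, 8],
    [0.13, 0.025, 1.25, 0, 8]
  ]
}}

```text
clock: 25.78
position: [0.6147, 0.1922, 0.0672]
ee_rot: [-0.0, 0.755, 0.656, 0.0]
contact_force: [0.4, 0.9, -0.9]
width: 0.0142
gripper_force: 34.3
```

```bash
python3 -c "
from h import *
d=grab('wrist','w11.png');s=manip.get_state()['position']*1e3
lidpos(d,s[0],s[1],s[2]+15)
go(613.5,191.5,55)"
```

```text
knob [613.5 194.4] dia 15.1 z 81.0
disc [613.5 194.3] dia 61.4 z 59.1
pos [615.  192.3  67.6] yang -8.0 j6 0.33 w 14.2 -> shift [-0.024 -0.035  0.315] turn 0.00 F [ 0.1 -0.2  0.2] t 25.82
```

View pics/w11.png

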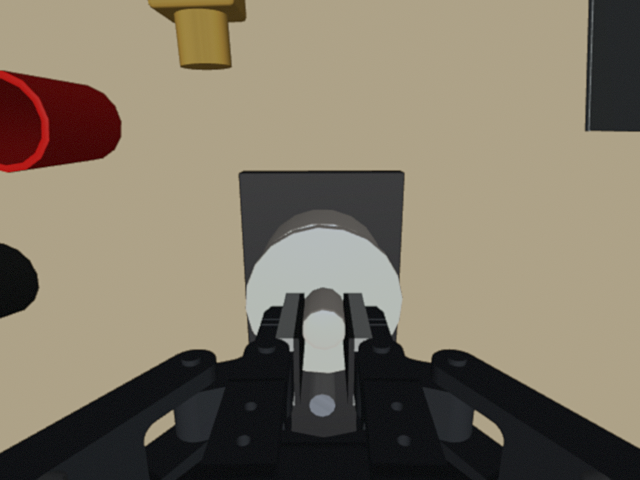

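Emit:
{"method": "play_rows", "body": {
  "motion": [
    [-0.035, -0.023, 0.0, 0, 8],
    [-0.035, -0.023, 0.1, 0, 8],
    [-0.035, -0.023, 0.18, 0, 8],
    [-0.035, -0.023, 0.24, 0, 8],
    [-0.035, -0.023, 0.27, 0, 8]
  ]
}}

```text
clock: 26.45
position: [0.6133, 0.1909, 0.0561]
ee_rot: [-0.0, 0.755, 0.656, -0.0]
contact_force: [-0.5, 1.0, -0.2]
width: 0.0144
gripper_force: 34.3
```

```bash
python3 -c "
from h import *
d=grab('wrist');s=manip.get_state()['position']*1e3
lidpos(d,s[0],s[1],s[2]+15)
go(613.5,191.5,55)"
```

```text
knob [612.2 193.2] dia 15.2 z 69.9
disc [612.1 193.1] dia 61.4 z 48.0
pos [613.3 190.9  56. ] yang -8.0 j6 0.33 w 14.4 -> shift [0.015 0.003 0.025] turn 0.00 F [ 0.   0.1 -1.2] t 26.50
```

Emit:
{"method": "play_rows", "body": {
  "motion": [
    [0, 0, 0, 0, 18],
    [0, 0, 0, 0, 25],
    [0, 0, 0, 0, 40],
    [0, 0, 0, 0, 40],
    [0, 0, -0.3, 0, 40]
  ]
}}

```text
clock: 27.12
position: [0.6126, 0.1908, 0.0679]
ee_rot: [-0.001, 0.755, 0.656, -0.001]
contact_force: [0.2, -0.0, -0.8]
width: 0.0398
gripper_force: 0.0
```

Emit:
{"method": "play_rows", "body": {
  "motion": [
    [0, 0, -1.2, 0, 40],
    [0, 0, -2.4, 0, 60],
    [0, 0, -2.4, 0, 60],
    [0, 0, -2.4, 0, 60]
  ]
}}

```text
clock: 27.62
position: [0.6131, 0.1909, 0.1647]
ee_rot: [0.0, 0.755, 0.656, 0.0]
contact_force: [0.5, -0.0, -0.3]
width: 0.06
gripper_force: 0.0
```

```bash
python3 -c "
from h import *
d=grab('wrist');lidpos(d,612.5,193,70);tile(d,605,139.5,115)
go(455,71,155)"
```

```text
knob [612.1 193.1] dia 15.6 z 69.2
disc [611.8 193. ] dia 61.7 z 47.3
tile ((605.019775390625, 141.57847595214844), (198.1911163330078, 78.12189483642578), 82.14096069335938) px 325 297 z 0.009315854864433343
pos [612.5 190.8 163.6] yang -8.0 j6 0.33 w 59.9 -> shift [-3.514 -3.482  0.223] turn 0.00 F [ 0.1 -0.1 -0.9] t 27.68
```

Emit:
{"method": "play_rows", "body": {
  "motion": [
    [-3.45, -3.42, 0.1, 0, 60],
    [-3.45, -3.42, 0.1, 0, 60],
    [-3.45, -3.42, 0.1, 0, 60],
    [-3.45, -3.42, 0.1, 0, 60],
    [-3.45, -3.42, 0.1, 0, 60]
  ]
}}

```text
clock: 28.3
position: [0.4585, 0.0732, 0.1598]
ee_rot: [-0.0, 0.755, 0.656, -0.0]
contact_force: [0.6, -0.1, 0.1]
width: 0.0601
gripper_force: 0.0
```

```bash
python3 -c "
from h import *
d=grab('wrist');high(d,455,71,20,49,54);high(d,455,71,22,34,38)
go(455,71,10)"
```

```text
high [453.8  71. ] dia 19.9 z 50.3 717
high [453.9  71. ] dia 33.6 z 35.9 1120
pos [459.6  73.6 160.1] yang -8.0 j6 0.15 w 60.3 -> shift [-0.082 -0.106  3.752] turn 0.00 F [ 0.6 -0.2 -0.3] t 28.35
```

Emit:
{"method": "play_rows", "body": {
  "motion": [
    [-0.1, -0.095, 0.3, 0, 60],
    [-0.1, -0.095, 1.6, 0, 60],
    [-0.1, -0.095, 2.9, 0, 60],
    [-0.1, -0.095, 3.6, 0, 60],
    [-0.1, -0.095, 3.76, 0, 60]
  ]
}}

```text
clock: 28.98
position: [0.4529, 0.0703, 0.0074]
ee_rot: [-0.002, 0.755, 0.656, -0.002]
contact_force: [-0.8, 0.6, 1.1]
width: 0.0599
gripper_force: 0.0
```

Emit:
{"method": "play_rows", "body": {
  "motion": [
    [0, 0, 0, 0, 50],
    [0, 0, 0, 0, 42],
    [0, 0, 0, 0, 35],
    [0, 0, 0, 0, 24],
    [0, 0, 0, 0, 24]
  ],
  "newtons": 60
}}

```text
clock: 29.6
position: [0.4553, 0.07, 0.0113]
ee_rot: [0.001, 0.755, 0.656, 0.001]
contact_force: [-0.6, -0.1, 5.8]
width: 0.0323
gripper_force: 59.5
```

Emit:
{"method": "play_rows", "body": {
  "motion": [
    [0, 0, 0, 0, 24],
    [0, 0, -0.3, 0, 24],
    [0, 0, -1.2, 0, 24],
    [0, 0, -2.5, 0, 24],
    [0, 0, -2.5, 0, 24]
  ]
}}

```text
clock: 30.22
position: [0.4577, 0.07, 0.1143]
ee_rot: [0.003, 0.755, 0.656, 0.004]
contact_force: [-0.2, 0.5, -2.5]
width: 0.0323
gripper_force: 60.2
```

```bash
python3 -c "
from h import *
d=grab('wrist');s=manip.get_state()['position']*1e3;high(d,s[0],s[1],16,s[2]+34,s[2]+44)
go(599,88,110)"
```

```text
high [452.8  71.1] dia 26.3 z 153.1 3814
pos [455.6  69.9 112.1] yang -8.0 j6 0.14 w 31.7 -> shift [0.947 3.486 0.07 ] turn 0.00 F [-0.3 -1.2 -2.3] t 30.27
```

Emit:
{"method": "play_rows", "body": {
  "motion": [
    [0.93, 3.42, 0, 0, 24],
    [0.93, 3.42, 0, 0, 24],
    [0.93, 3.42, 0, 0, 24],
    [0.93, 3.42, 0, 0, 24],
    [0.93, 3.42, 0, 0, 24]
  ]
}}

```text
clock: 30.9
position: [0.5926, 0.0876, 0.1086]
ee_rot: [-0.001, 0.755, 0.656, -0.002]
contact_force: [-0.4, -1.0, -1.6]
width: 0.0322
gripper_force: 60.4
```

```bash
python3 -c "
from h import *
d=grab('wrist','w12.png');s=manip.get_state()['position']*1e3;high(d,s[0],s[1],12,s[2]+36,s[2]+44)
tile(d,605,139.5,115);lidpos(d,612,193,70)
W=cloud(d);high(d,605,140,12,46,53)
go(599,88,20)"
```

```text
high [591.5  88.7] dia 20.7 z 147.4 3433
tile ((602.8453979492188, 124.9339599609375), (158.10745239257812, 78.30425262451172), 82.15800476074219) px 335 188 z 0.009270951856389646
knob [612.  192.5] dia 15.4 z 69.1
disc [612.  192.5] dia 61.6 z 47.2
high [605.2 140.7] dia 11.8 z 49.2 479
pos [592.8  87.6 109.1] yang -8.0 j6 0.17 w 32.2 -> shift [0.034 0.16  2.226] turn 0.00 F [-1.   1.1 -2.2] t 30.95
```

View pics/w12.png

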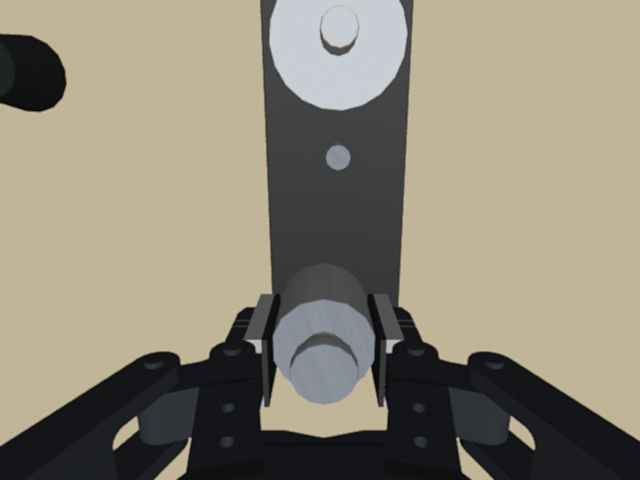

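Emit:
{"method": "play_rows", "body": {
  "motion": [
    [0.01, 0.16, 0.2, 0, 24],
    [0.01, 0.16, 1.1, 0, 24],
    [0.01, 0.16, 1.75, 0, 24],
    [0.01, 0.16, 2.0, 0, 24],
    [0.01, 0.16, 2.0, 0, 24]
  ]
}}

```text
clock: 31.58
position: [0.6011, 0.0871, 0.0296]
ee_rot: [-0.0, 0.755, 0.656, -0.0]
contact_force: [0.3, 0.1, -1.4]
width: 0.0322
gripper_force: 60.3
```

```bash
python3 -c "
from h import *
d=grab('wrist');s=manip.get_state()['position']*1e3;high(d,s[0],s[1],14,s[2]+36,s[2]+44)
go(599,88,20)"
```

```text
high [603.   87.5] dia 26.0 z 68.4 3422
pos [601.9  87.2  30.4] yang -8.0 j6 0.17 w 32.1 -> shift [ 0.01  -0.074  0.26 ] turn 0.00 F [-0.1  1.3 -0.7] t 31.62
```

Emit:
{"method": "play_rows", "body": {
  "motion": [
    [-0.01, -0.06, 0.0, 0, 24],
    [-0.01, -0.06, 0.07, 0, 24],
    [-0.01, -0.06, 0.13, 0, 24],
    [-0.01, -0.06, 0.17, 0, 24],
    [-0.01, -0.06, 0.19, 0, 24]
  ]
}}

```text
clock: 32.25
position: [0.599, 0.0871, 0.0222]
ee_rot: [-0.0, 0.755, 0.656, -0.0]
contact_force: [0.0, -0.3, -1.8]
width: 0.0323
gripper_force: 60.3
```

```bash
python3 -c "
from h import *
d=grab('wrist');s=manip.get_state()['position']*1e3;high(d,s[0]-1.3,s[1]+1,12,s[2]+36,s[2]+44)
go(599.3,87.2,20)"
```

```text
high [597.9  88.2] dia 20.9 z 61.1 3494
pos [598.9  87.1  22.1] yang -8.0 j6 0.17 w 31.8 -> shift [0.003 0.009 0.053] turn 0.00 F [-0.5  0.7 -2.3] t 32.30
```

Emit:
{"method": "play_rows", "body": {
  "motion": [
    [0, 0, 0.02, 0, 24],
    [0, 0, 0.03, 0, 24],
    [0, 0, 0.03, 0, 34],
    [0, 0, 0.03, 0, 44],
    [0, 0, 0.03, 0, 60]
  ]
}}

```text
clock: 32.92
position: [0.5992, 0.0871, 0.0214]
ee_rot: [0.0, 0.755, 0.656, 0.0]
contact_force: [-0.3, 0.1, 0.8]
width: 0.0597
gripper_force: 0.0
```

Emit:
{"method": "play_rows", "body": {
  "motion": [
    [0, 0, 0, 0, 60],
    [0, 0, -0.4, 0, 60],
    [0, 0, -1.6, 0, 60],
    [0, 0, -3, 0, 60],
    [0, 0, -3.5, 0, 60]
  ]
}}

```text
clock: 33.55
position: [0.6013, 0.0873, 0.1666]
ee_rot: [0.003, 0.755, 0.656, 0.003]
contact_force: [1.2, -0.0, 0.1]
width: 0.0598
gripper_force: 0.0
```

Emit:
{"method": "play_rows", "body": {
  "motion": [
    [-6, -4, 0, 0, 60],
    [-6, -4, 0, 0, 60],
    [-6, -4, 0, 0, 60],
    [-6, -4, 0, 0, 60],
    [-6, -4, 0, 0, 60]
  ]
}}

```text
clock: 34.17
position: [0.4053, -0.1297, 0.1624]
ee_rot: [0.001, 0.755, 0.655, 0.0]
contact_force: [0.2, -0.3, -0.5]
width: 0.0599
gripper_force: 0.0
```

```bash
python3 -c "
from h import *
d=grab('top','top1.png');d2=grab('scene','s1.png')
for k,(x,y,r,a,b) in dict(ring=(596,-123,40,20,29),tall=(596,-123,30,60,70),lidknob=(612,192,15,64,74),lid=(612,192,40,44,50),std=(598,88,16,55,65),post=(605,140,12,45,53),jar=(437,-311,30,52,60),stop=(440,206,30,31,38),fit=(580,328,20,44,52)).items():
    for c in(d,d2):
        try: print(k,end=' ');high(c,x,y,r,a,b)
        except Exception as e: print('none')
cv2.imwrite('pics/fin.png',np.vstack([cv2.resize(d['img'][140:310,90:520],(800,316)),cv2.resize(d2['img'][170:330,130:510],(674,284))][:1]+[np.pad(cv2.resize(d2['img'][170:330,130:510],(674,284)),((0,0),(0,126),(0,0)))])[:,:,::-1])
go(0,0,0)"
```

```text
ring high [ 596.1 -123. ] dia 63.6 z 24.9 376
ring high [ 598.8 -125.8] dia 68.1 z 26.3 231
tall high [ 595.8 -124.1] dia 36.0 z 64.6 112
tall high [ 598.3 -126.1] dia 39.3 z 65.1 105
lidknob high [612.  191.6] dia 16.3 z 68.4 62
lidknob high [616.6 189.7] dia 19.8 z 70.9 32
lid high [611.8 192.3] dia 62.5 z 46.9 700
lid high [614.3 190.6] dia 63.4 z 48.7 176
std high [597.3  87.6] dia 19.9 z 60.1 91
std high [600.3  86.7] dia 19.7 z 61.9 43
post high [605.1 140.3] dia 11.8 z 48.3 33
post high [607.5 139.1] dia 14.5 z 49.5 20
jar high [0. 0.] dia 0.0 z nan 0
jar high [ 439.7 -312.8] dia 44.3 z 56.3 159
stop high [439.6 205.8] dia 30.9 z 32.8 191
stop high [443.1 204.6] dia 32.0 z 35.1 56
fit high [578.8 328.2] dia 23.1 z 46.9 103
fit high [579.4 326.9] dia 28.7 z 48.4 42
pos [ 404.8 -130.2  162.3] yang -8.3 j6 -0.33 w 59.7 -> shift [  1.775 -10.484   4.051] turn 0.00 F [0.2 0.4 0.2] t 34.27
  return _methods._mean(a, axis=axis, dtype=dtype,
  ret = ret.dtype.type(ret / rcount)
```

View pics/fin.png

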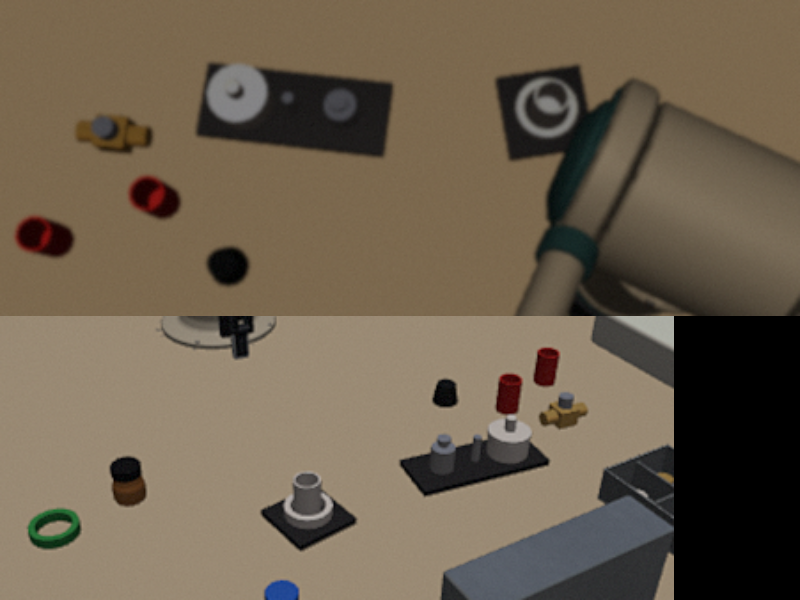

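The final picture shows all parts in place: the ring with the tall crucible on the square tile, the lidded dish left of the post, and the standard right of it. Bystanders and look-alikes have not moved, so I am handing it in.

```bash
python3 -c "
from rig import manip
print(manip.sign_off())"
```

```text
the job is handed in; nothing more can be done
None
```

I placed all five parts as asked and handed the job in at about 34 s of the 118 s allowed. Final camera checks put each part within about 1–2 mm of its target, and the bystanders and look-alikes were left alone.

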